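Complete the sea-urchin growth series in the collection drawer

TASK

Complete the growth series of sea-urchin tests in the front row of the collection drawer: the largest already lies in the tray at one end, so put the four loose ones into the four empty trays, one in each, getting steadily smaller away from it, the smallest at the far end. Stand each mouth side down about the middle of its tray, and as they are brittle set them down rather than letting them drop.

Things in the scene. Friction and masses are not known exactly. Their poses are not given: they have to be found in the camera images.
- urchin_1: loose dried sea-urchin test (bare shell), the largest of the four loose ones: pale brownish-pink ribbed dome, 63 mm across at its widest (19 mm above its underside), 42 mm tall, flat mouth side down, dark dot on top, 12 to 64 g. Origin: centre of the underside, z up. Lies on the bench before the drawer, at any of four places, 25 mm clear all round
- urchin_2: loose dried sea-urchin test (bare shell), the second largest of the four loose ones: pale brownish-pink ribbed dome, 54 mm across at its widest (16 mm above its underside), 36 mm tall, flat mouth side down, dark dot on top, 12 to 64 g. Origin: centre of the underside, z up. Lies on the bench before the drawer, at any of four places, 25 mm clear all round
- urchin_3: loose dried sea-urchin test (bare shell), the third of the four loose ones: pale brownish-pink ribbed dome, 45 mm across at its widest (14 mm above its underside), 30 mm tall, flat mouth side down, dark dot on top, 12 to 64 g. Origin: centre of the underside, z up. Lies on the bench before the drawer, at any of four places, 25 mm clear all round
- urchin_4: loose dried sea-urchin test (bare shell), the smallest of the four loose ones: pale brownish-pink ribbed dome, 36 mm across at its widest (11 mm above its underside), 24 mm tall, flat mouth side down, dark dot on top, 12 to 64 g. Origin: centre of the underside, z up. Lies on the bench before the drawer, at any of four places, 25 mm clear all round
- tray_a: empty white card tray in the drawer's front row (one of four alike, shuffled), fixed: outside 114 mm along its x (drawer front to back), 82 mm along its y (along the row), walls 2 mm thick, 12 mm high, floor 3 mm thick. Origin: centre of its underside, z up, so a test in it stands 3 mm above the origin
- tray_b: empty white card tray in the drawer's front row (one of four alike, shuffled), fixed: outside 114 mm along its x (drawer front to back), 82 mm along its y (along the row), walls 2 mm thick, 12 mm high, floor 3 mm thick. Origin: centre of its underside, z up, so a test in it stands 3 mm above the origin
- tray_c: empty white card tray in the drawer's front row (one of four alike, shuffled), fixed: outside 114 mm along its x (drawer front to back), 82 mm along its y (along the row), walls 2 mm thick, 12 mm high, floor 3 mm thick. Origin: centre of its underside, z up, so a test in it stands 3 mm above the origin
- tray_d: empty white card tray in the drawer's front row (one of four alike, shuffled), fixed: outside 114 mm along its x (drawer front to back), 82 mm along its y (along the row), walls 2 mm thick, 12 mm high, floor 3 mm thick. Origin: centre of its underside, z up, so a test in it stands 3 mm above the origin
- tray_ref: fifth tray of that row, alike and fixed, at its left or right end by chance, with the largest test of the series (72 mm across, 48 mm tall) fixed in its middle. Origin and axes as for the empty trays; the row runs from here along its +y or its -y, tray centres 84 mm apart
- drawer: light wooden collection drawer on the bench, fixed: 272 mm along its x (front to back), 446 mm along its y, walls 11 mm thick, 48 mm high, inner floor 10 mm above the bench. Origin: centre of its underside; x points from its front (brass knobs, robot's side) to its back. The front row of trays is centred at x = -58 mm; the back row holds other finds that stay there
Not all that is in view belongs to the job. What is shaped like the urchin_2 but blue or purple is not meant.

How it is judged:
By the outcome, as a careful person would: the job done as asked, in the order asked, and still so for the second after the job is handed in, with the robot touching nothing.
It also fails if it takes over 96 s, if anything falls off the work surface, if the arm or the gripper's body presses on something with over 40 N, if the wrist force passes 120 N, or if a joint passes its speed limit or range.

ROBOT

A 7-joint arm with a two-finger parallel gripper is mounted at the origin on the work surface. World frame = base frame: x ahead of the robot, y to its left, z up, the work surface at z = 0. Lengths are in m, angles in rad, forces in N, time in s.
With the tool pointing down it reaches from about 0.425 to 0.95 m from the base axis. Payload 4.7 kg.
Tool frame: the origin (TCP) lies midway between the tips of the shut fingers; the grasp point (between the pads) lies 19 mm behind it (ctrl.tcp_to_grasp is the distance from the TCP to the grasp point, in m); z points along the fingers, y is the line along which they close (so a half turn about z gives the same grasp; the last joint's range is limited). The gripper opens to 87 mm and grips with 3 to 60 N. Pads are 19 mm wide; open, the fingers measure 117 mm over their backs; the gripper's body (75 mm by 190 mm) begins 51 mm behind the grasp point.
Start: joints at [-1.247, 0.469, -0.049, 1.532, 0.024, 1.141, -0.082], TCP at [0.233, 0.633, 0.223] pointing down, gripper open.
Joint ranges: [-2.59, 2.59], [-0.33, 1.99], [-1.39, 1.29], [0.1, 2.45], [-1.04, 4.18], [0.21, 1.99], [-2.66, 2.66]. Speed limits (rad/s): [2.57, 2.57, 3.14, 3.14, 3.14, 3.14, 3.14].

INTERFACE

Orientations are given as a unit quaternion [x, y, z, w].
In Python, from rig import ctrl gives the robot as it stands. The module is installed in compiled form; this text tells all that it offers.
- The arm moves only by the tool carry_out, never from a script. Its arguments are lists of equal length, an entry for each row: "translation": the shift along the tool's x, y, z in mm, a list of three; "dr": the turn, a rotation vector about the tool's x, y, z in rad, a list of three. In form: {"translation": [[dx, dy, dz], ...], "dr": [[wx, wy, wz], ...]}. A call has 1 to 8 rows; each row shifts and turns the commanded pose from where the row before left it, along the tool's axes as they then stand; what a row does not reach is not made up. A row lasts 1/10 s, in which the tool goes at most 50 mm and 8.59 degrees, less where a joint would pass 70% of its speed; a pose out of reach is approached as far as the arm can. A call is refused whole if a number of a shift passes 50 or a number of a turn 0.15, either way. A call with a gripper value outside its range is refused whole. "grip" is the closure, from -1 (fully open) to 1 (shut), set as the call begins (left out, the last holds). The fingers move at their own pace and stop on an object; "newtons" is the grip in N (left out, the last holds). Time passes only in rows, so rows that do not move let the fingers close. It gives the time, the measured TCP pose, the force, the opening and the grip force at its end, in the units of the state.
- ctrl.get_obs(): the state, without advancing time (a new reading comes with each control period).
- ctrl.grab_frame(name): name is "side" or "top"; returns a dict with "img" (384x512x3 uint8, red, green, blue), "fx", "fy", "cx", "cy" (pixels), "dist" ([k1, k2, p1, p2, k3] as OpenCV has them; the pictures are not rectified), "R" (3x3) and "t" (3): a world point X has camera coordinates R X + t. Camera axes: x right, y down, z forward; pixel columns grow to the right and rows downward; lengths in m; the calibration is good to about 2 mm. A picture is of the moment at which its call begins. There is no depth.
- ctrl.hand_in(): hands the job in; it is judged then, once.
The state is a dict: "clock": time; "qpos": joint angles; "joint_vel": joint speeds; "joint_efforts": joint torques, N m; "ee_pos": TCP position; "eef_rot": TCP orientation; "wrist_force": force on the tool from outside, world axes, zero at the start; "moment": the same for the moment, N m; "opening": finger opening in m; "grasp_force": force on a finger pad.
Only numpy, scipy, OpenCV 4.12 (cv2) and the standard library are available. Lean on these libraries where they do the work, as an engineer would, in place of code of your own. Each camera call takes 0.05 s, during which the arm holds its last target. There are 200 camera calls.

## Working session

There is one attempt and no reset: what is moved stays moved. The work goes in short steps, Python scripts to look and compute and a tool call to move; the robot and the scene stay as the last step left them, time stands still between calls to the robot, and variables do not carry over. Pictures are saved under pics/ and viewed, at most 14 in all, crops included, and the job is handed in when it is done.

Besides the shell and the picture viewer there is one more tool, called after ">>>" in YAML: its name, and indented under it one key for each argument. carry_out: Moves the arm, as the interface text tells. Its arguments: {"type":"object","properties":{"translation":{"type":"array","items":{"type":"array","items":{"type":"number"}}},"dr":{"type":"array","items":{"type":"array","items":{"type":"number"}}},"grip":{"type":"number"},"newtons":{"type":"number"}},"required":["translation","dr"]}

```bash
mkdir -p pics
python3 - <<'E'
from rig import ctrl
import cv2,numpy as np,pickle
o=ctrl.get_obs();print({k:np.round(v,3) for k,v in o.items()},ctrl.tcp_to_grasp)
F={}
for n in("top","side"):
    f=ctrl.grab_frame(n);F[n]=f
    cv2.imwrite(f"pics/{n}0.png",f["img"][:,:,::-1])
    print(n,f["fx"],f["fy"],f["cx"],f["cy"],f["dist"],np.round(f["R"],3),np.round(f["t"],3))
pickle.dump(F,open("f0.pkl","wb"))
E
```

```text
{'clock': np.float64(0.0), 'qpos': array([-1.247,  0.469, -0.049,  1.534,  0.024,  1.141, -0.082]), 'joint_vel': array([-0.001,  0.001,  0.   ,  0.001, -0.001,  0.001,  0.   ]), 'joint_efforts': array([-1.0000e-03, -5.0798e+01, -8.1000e-02, -2.3615e+01, -6.1000e-02,
        3.8000e-02,  0.0000e+00]), 'ee_pos': array([0.233, 0.633, 0.221]), 'eef_rot': array([ 0.175,  0.984, -0.001, -0.   ]), 'wrist_force': array([-0.2  ,  0.105, -0.421]), 'moment': array([-0.016,  0.044,  0.004]), 'grasp_force': np.float64(0.0), 'opening': np.float64(0.087)} 0.0187
top 434.3254553116547 434.3254553116547 248.15778178166227 192.64277784087443 [0.01788254 0.         0.         0.         0.        ] [[-0.016 -1.    -0.019]
 [-0.991  0.018 -0.13 ]
 [ 0.13   0.017 -0.991]] [0.011 0.526 1.164]
side 372.57634926727457 372.57634926727457 250.55435801402925 191.2989917718459 [-0.02749755  0.          0.          0.          0.        ] [[-0.872 -0.489  0.01 ]
 [-0.378  0.661 -0.648]
 [ 0.31  -0.569 -0.761]] [0.463 0.211 0.71 ]
```

View pics/top0.png

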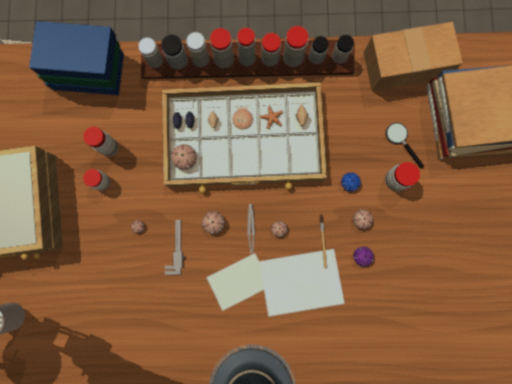

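View pics/side0.png

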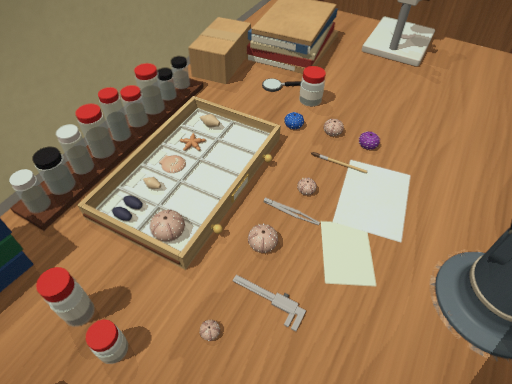

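The top view shows the reference at the left end (184,157), with empty trays at about (215,158), (245,157), (274,156) and (304,154).

Candidates for the loose tests:
- Pinkish domes: (213,223), (363,219), (280,229) and (138,227). These are the wanted ones.
- Not wanted: blue ball (351,182), purple ball (364,257), and the reference (184,157).

```bash
cat > h.py <<'E'
import cv2,numpy as np
def ray(f,uv):
    K=np.array([[f["fx"],0,f["cx"]],[0,f["fy"],f["cy"]],[0,0,1]])
    p=cv2.undistortPoints(np.float64([[uv]]),K,np.float64(f["dist"]))[0,0]
    R=np.array(f["R"]);return -R.T@np.array(f["t"]),R.T@np.array([p[0],p[1],1])
def plane(f,uv,z):
    c,d=ray(f,uv);return c+d*(z-c[2])/d[2]
def pix(f,X):
    K=np.array([[f["fx"],0,f["cx"]],[0,f["fy"],f["cy"]],[0,0,1]])
    R=np.array(f["R"]);return cv2.projectPoints(np.float64([X]),cv2.Rodrigues(R)[0],np.float64(f["t"]),K,np.float64(f["dist"]))[0][0,0]
def blob(f,uv,r=22):
    h=cv2.cvtColor(f["img"],cv2.COLOR_RGB2LAB).astype(int)
    u,v=map(int,uv);x0,y0=max(u-r,0),max(v-r,0);b=h[y0:v+r,x0:u+r]
    # pinkish: a high, b lower than wood
    m=((b[...,2]-128<1.15*(b[...,1]-128)+2)&(b[...,1]>134)).astype(np.uint8)
    m=cv2.morphologyEx(m,cv2.MORPH_CLOSE,np.ones((5,5)));m=cv2.morphologyEx(m,cv2.MORPH_OPEN,np.ones((3,3)))
    cs=cv2.findContours(m,cv2.RETR_EXTERNAL,cv2.CHAIN_APPROX_NONE)[0]
    c=max(cs,key=cv2.contourArea)
    (cu,cv_),rad=cv2.minEnclosingCircle(cv2.convexHull(c));M=cv2.moments(c)
    return np.array([M["m10"]/M["m00"]+x0,M["m01"]/M["m00"]+y0]),2*np.sqrt(M["m00"]/np.pi),c+[x0,y0]
E
python3 - <<'E'
import pickle
from h import *
F=pickle.load(open("f0.pkl","rb"))
for n in F:print(n,ray(F[n],(256,192))[0])
U={"ref":(184,157,.072,.021+.013,.048+.013),"u1":(213,223,.063,.019,.042),"u2":(363,219,.054,.016,.036),"u3":(280,229,.045,.014,.03),"u4":(138,227,.036,.011,.024)}
t=F["top"];im=t["img"].copy();s=F["side"];im2=s["img"].copy()
for k,(u,v,d,zw,h) in U.items():
    p,dia,c=blob(t,(u,v));P=plane(t,p,zw+.003)
    c0,dd=ray(t,p);depth=(np.array(t["R"])@P+t["t"])[2]
    q=pix(s,P);ps,ds,cc=blob(s,q,30)
    # two-view
    a,da=ray(s,ps);A=np.array([dd,-da]).T;l=np.linalg.lstsq(A,a-c0,rcond=None)[0]
    X=(c0+dd*l[0]+a+da*l[1])/2;gap=np.linalg.norm(c0+dd*l[0]-a-da*l[1])
    print(k,p.round(1),"dia mm",round(dia*depth/t["fx"]*1e3,1),d*1e3,"P",P.round(4),"side",ps.round(1),"2view",X.round(4),"gap",gap.round(4))
    cv2.drawContours(im,[c],-1,(0,255,0),1);cv2.drawContours(im2,[cc],-1,(0,255,0),1)
# drawer rim corners: rough guess -> report
for uv in((163,90),(322,84),(327,180),(165,190)):print("rim",plane(t,uv,.048).round(3))
a=cv2.resize(im[75:265,120:385],None,fx=3,fy=3,interpolation=cv2.INTER_CUBIC)
cv2.imwrite("pics/crop1.png",a[:,:,::-1])
cv2.imwrite("pics/side1.png",cv2.resize(im2[80:350,80:400],None,fx=2.2,fy=2.2)[:,:,::-1])
E
```

```text
top [ 0.36984135 -0.01802656  1.22233554]
side [0.26312572 0.49111891 0.67222227]Traceback (most recent call last):
  File "<stdin>", line 10, in <module>
  File "h.py", line 18, in blob
    c=max(cs,key=cv2.contourArea)
ValueError: max() iterable argument is empty
```

Run:
```python
import pickle
from h import *
F=pickle.load(open("f0.pkl","rb"))
for n,l in(("top",[(213,218),(209,227),(280,231),(363,223),(184,160),(138,229),(195,240),(300,225),(150,245),(174,165)]),("side",[(263,235),(257,242),(307,188),(333,129),(167,225),(210,330),(230,260),(190,320),(350,100)])):
    L=cv2.cvtColor(F[n]["img"],cv2.COLOR_RGB2LAB).astype(int)
    for u,v in l:print(n,u,v,L[v,u]-[0,128,128],F[n]["img"][v,u])
```

```text
top 213 218 [155  13  19] [180 137 113]
top 209 227 [138  12  17] [158 121 101]
top 280 231 [140  13  17] [163 123 102]
top 363 223 [123  12  16] [143 106  88]
top 184 160 [149  10  16] [167 133 113]
top 138 229 [113  12  15] [132  97  81]
top 195 240 [109  18  30] [141  88  51]
top 300 225 [106  18  30] [138  85  49]
top 150 245 [104  16  30] [134  85  47]
top 174 165 [109   5  12] [117  97  81]
side 263 235 [189   8  17] [208 176 152]
side 257 242 [187   8  17] [205 174 150]
side 307 188 [200   1  11] [205 192 173]
side 333 129 [157   8  15] [173 143 122]
side 167 225 [162  10  16] [182 147 127]
side 210 330 [155  10  15] [173 140 120]
side 230 260 [140  14  33] [171 121  75]
side 190 320 [133  14  31] [162 114  71]
side 350 100 [140  15  33] [172 121  75]
```

```bash
python3 - <<'E'
s=open("h.py").read()
import re
i=s.index("    m=((b[");j=s.index("    m=cv2.morph")
s=s[:i]+"    m=((b[...,2]-128<24)&(b[...,0]>70)&((b[...,1]-128>=4)|~ref)).astype(np.uint8)\n"+s[j:]
s=s.replace("uv,r=22)","uv,r=22,ref=np.bool_(0))")
open("h.py","w").write(s)
E
cat > m.py <<'E'
import pickle
from h import *
F=pickle.load(open("f0.pkl","rb"))
U={"ref":(184,157,.072,.021+.013,.048+.013),"u1":(213,223,.063,.019,.042),"u2":(363,219,.054,.016,.036),"u3":(280,229,.045,.014,.03),"u4":(138,227,.036,.011,.024)}
t=F["top"];im=t["img"].copy();s=F["side"];im2=s["img"].copy()
for k,(u,v,d,zw,h) in U.items():
    r=np.bool_(k=="ref")
    p,dia,c=blob(t,(u,v),20,r);P=plane(t,p,zw+.003)
    c0,dd=ray(t,p);depth=(np.array(t["R"])@P+t["t"])[2]
    q=pix(s,P);ps,ds,cc=blob(s,q,26,r)
    a,da=ray(s,ps);A=np.array([dd,-da]).T;l=np.linalg.lstsq(A,a-c0,rcond=None)[0]
    X=(c0+dd*l[0]+a+da*l[1])/2;gap=np.linalg.norm(c0+dd*l[0]-a-da*l[1])
    print(k,p.round(1),"dia mm",round(dia*depth/t["fx"]*1e3,1),d*1e3,"P",P.round(4),"side",ps.round(1),"2view",X.round(4),"gap",gap.round(4))
    cv2.drawContours(im,[c],-1,(0,255,0),1);cv2.drawContours(im2,[cc],-1,(0,255,0),1)
for uv in((163,90),(322,84),(327,180),(165,190)):print("rim",plane(t,uv,.048).round(3))
# white tray area of the front/back rows
L=cv2.cvtColor(t["img"],cv2.COLOR_RGB2LAB).astype(int)
m=((L[...,0]>150)&(abs(L[...,2]-128)<14)).astype(np.uint8);m[:, :165]=0;m[:85]=0;m[190:]=0;m[:,325:]=0
n,lab,st,ce=cv2.connectedComponentsWithStats(m,connectivity=4)
for i in range(1,n):
    if st[i,4]>200:print("white",st[i],ce[i].round(1),plane(t,ce[i],.014).round(4))
a=cv2.resize(im[75:265,120:385],None,fx=3,fy=3,interpolation=cv2.INTER_CUBIC)
cv2.imwrite("pics/crop1.png",a[:,:,::-1])
cv2.imwrite("pics/side1.png",cv2.resize(im2[80:350,80:400],None,fx=2.2,fy=2.2)[:,:,::-1])
E
python3 m.py
```

```text
ref [182.1 156.4] dia mm 70.8 72.0 P [0.6309 0.1851 0.037 ] side [166.9 225.1] 2view [0.6289 0.184  0.0385] gap 0.0036
u1 [214.3 222.6] dia mm 65.9 63.0 P [0.4456 0.0975 0.022 ] side [263.9 238.6] 2view [0.4451 0.098  0.0127] gap 0.0023
u2 [362.8 219.7] dia mm 58.0 54.0 P [ 0.447 -0.312  0.019] side [333.8 127.8] 2view [ 0.4466 -0.3135  0.0136] gap 0.0014
u3 [279.5 229.3] dia mm 47.0 45.0 P [ 0.4243 -0.0823  0.017 ] side [307.  186.6] 2view [ 0.4244 -0.0827  0.0108] gap 0.0004
u4 [137.6 226.9] dia mm 37.7 36.0 P [0.438  0.3123 0.014 ] side [210.8 330.1] 2view [0.4373 0.3133 0.009 ] gap 0.002
rim [0.82  0.238 0.048]
rim [ 0.828 -0.21   0.048]
rim [ 0.555 -0.213  0.048]
rim [0.536 0.23  0.048]
white [ 173   95  146   83 8630] [250.5 137.7] [ 0.6863 -0.0065  0.014 ]
```

View pics/crop1.png

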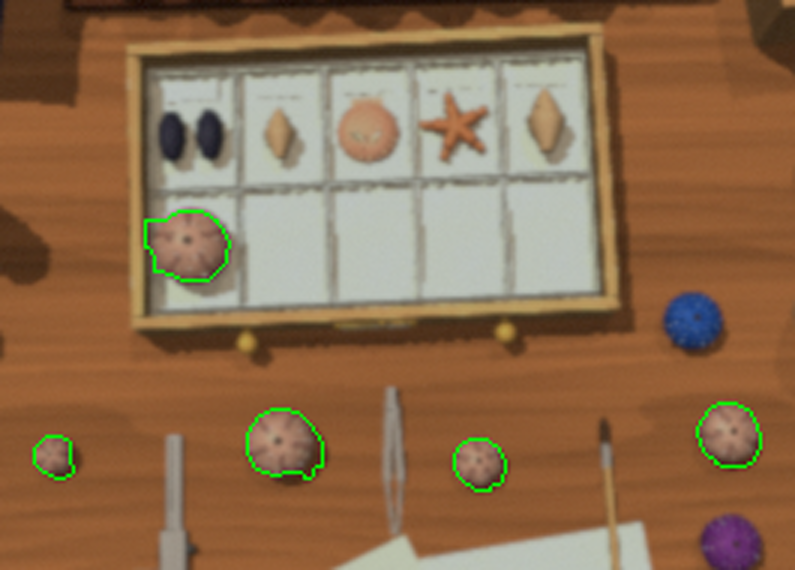

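View pics/side1.png

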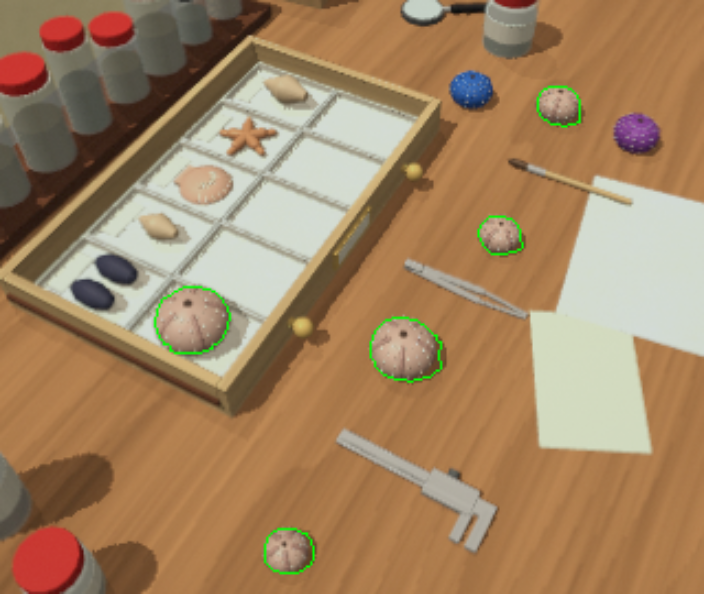

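The front crop confirms the choice. Measured widths of 66, 58, 47 and 38 mm match tests 1 to 4, and the blue and purple ones are clearly different. Next I refine with the dark dots and the white tray block.

Run:
```python
import pickle
from h import *
F=pickle.load(open("f0.pkl","rb"));t=F["top"];s=F["side"]
g=cv2.cvtColor(t["img"],cv2.COLOR_RGB2GRAY).astype(float);gs=cv2.cvtColor(s["img"],cv2.COLOR_RGB2GRAY).astype(float)
def dot(g,u,v,r=3):
    u,v=round(u),round(v);w=g[v-r:v+r+1,u-r:u+r+1];w=np.clip(np.percentile(w,45)-w,0,None)
    w*=np.exp(-(np.add.outer(np.arange(-r,r+1)**2,np.arange(-r,r+1)**2))/4.)
    Y,X=np.mgrid[-r:r+1,-r:r+1];return np.array([u+(w*X).sum()/w.sum(),v+(w*Y).sum()/w.sum()])
D={"ref":((182.3,155),(187/2.2+80,302/2.2+80),.061),"u1":((212.7,221.7),(403/2.2+80,333/2.2+80),.042),"u2":((364.3,219),(560/2.2+80,92/2.2+80),.036),"u3":((279.3,227.7),(501/2.2+80,223/2.2+80),.03),"u4":((139,225.7),(288/2.2+80,535/2.2+80),.024)}
for k,(a,b,h) in D.items():
    p=dot(g,*a);q=dot(gs,*b);P=plane(t,p,h);Q=plane(s,q,h)
    print(k,p.round(1),q.round(1),"top",P.round(4),"side",Q.round(4))
L=cv2.cvtColor(t["img"],cv2.COLOR_RGB2LAB).astype(int)
m=((L[...,0]>150)&(abs(L[...,2]-128)<14)).astype(np.uint8);m[:, :165]=0;m[:85]=0;m[190:]=0;m[:,325:]=0
# brown/gold rim edges: right border of white (columns 310-325) & front border rows
fr=[];bk=[];
for u in range(190,310,4):
    v=np.where(m[:,u])[0];fr.append((u,v.max()+.5));bk.append((u,v.min()-.5))
rt=[(np.where(m[v])[0].max()+.5,v) for v in range(105,172,4)]
lf=[(np.where(m[v])[0].min()-.5,v) for v in list(range(105,140,4))]
for n,e in(("front",fr),("back",bk),("right",rt),("left",lf)):
    for z in(.022,):
        W=np.array([plane(t,x,z) for x in e]);vx,vy,x0,y0=cv2.fitLine(W[:,:2].astype(np.float32),cv2.DIST_HUBER,0,.001,.001).ravel()
        print(n,z,"dir deg",np.degrees(np.arctan2(vy,vx)).round(2),"pt",x0.round(4),y0.round(4))
```

```text
ref [182.1 154.7] [165.  217.3] top [0.6303 0.1808 0.061 ] side [0.6294 0.1807 0.061 ]
u1 [212.5 221.7] [263.  231.3] top [0.4469 0.1004 0.042 ] side [0.4459 0.1004 0.042 ]
u2 [364.4 218.4] [334.6 121.2] top [ 0.4492 -0.3123  0.036 ] side [ 0.4476 -0.3133  0.036 ]
u3 [279.5 228.2] [307.6 181. ] top [ 0.4267 -0.0818  0.03  ] side [ 0.4253 -0.0827  0.03  ]
u4 [140.8 226. ] [211.9 322.3] top [0.4396 0.3009 0.024 ] side [0.4383 0.3045 0.024 ]
front 0.022 dir deg -88.53 pt 0.5787 -0.0302
back 0.022 dir deg -88.57 pt 0.8015 -0.0345
right 0.022 dir deg 1.59 pt 0.7069 -0.1919
left 0.022 dir deg 6.82 pt 0.7374 0.1931
```

```bash
cat > p.py <<'E'
import sys,numpy as np
from rig import ctrl
from scipy.spatial.transform import Rotation as R
# usage: p.py "x,y,z,n;x,y,z,n" [yaw_deg]: rows (tool mm, rad) from measured pose to the waypoints in turn
yaw=np.radians(float(sys.argv[2]) if len(sys.argv)>2 else 1.5)
o=ctrl.get_obs();r=R.from_quat(o["eef_rot"]);p=np.array(o["ee_pos"])
print("t",round(float(o["clock"]),2),"pos",p.round(4),"open",round(float(o["opening"]),4),"gf",round(float(o["grasp_force"]),1),"wf",np.round(o["wrist_force"],1),"q",np.round(o["qpos"],2))
G=R.from_matrix(np.array([[-np.sin(yaw),np.cos(yaw),0],[np.cos(yaw),np.sin(yaw),0],[0,0,-1]]).T)
for w in sys.argv[1].split(";"):
    x=[float(a) for a in w.split(",")];n=int(x[3]);w=(r.inv()*G).as_rotvec()/n
    d=(np.array(x[:3])-p)*1e3/n
    T=[];
    for i in range(n):
        T.append([round(float(a),1) for a in r.inv().apply(d)]);r=r*R.from_rotvec(w)
    print(T if np.abs(w).max()>.02 else T[0],"x",n,"dr",w.round(3))
    p=np.array(x[:3])
E
python3 p.py "0.438,0.308,0.15,8"
```

```text
t 0.1 pos [0.233  0.6329 0.2216] open 0.0869 gf 0.0 wf [-0.1  0.6  0.3] q [-1.25  0.47 -0.05  1.53  0.02  1.14 -0.08]
[[-38.1, -29.2, 9.0], [-42.0, -23.3, 9.0], [-45.0, -16.8, 9.0], [-47.0, -9.9, 9.0], [-47.9, -2.8, 9.0], [-47.8, 4.3, 9.0], [-46.7, 11.4, 9.0], [-44.5, 18.2, 9.0]] x 8 dr [-0.     0.     0.149]
```

>>> carry_out:
  translation:
    - [-38,-29,9]
    - [-42,-23,9]
    - [-45,-17,9]
    - [-47,-10,9]
    - [-48,-3,9]
    - [-48,4,9]
    - [-46,11,9]
    - [-44,18,9]
  dr:
    - [0,0,0.149]
    - [0,0,0.149]
    - [0,0,0.149]
    - [0,0,0.149]
    - [0,0,0.149]
    - [0,0,0.149]
    - [0,0,0.149]
    - [0,0,0.149]
  grip: -0.5

```text
clock: 0.9
ee_pos: [0.4375, 0.3075, 0.1501]
eef_rot: [0.7, 0.714, -0.0, -0.0]
wrist_force: [0.2, 0.1, -0.8]
opening: 0.0654
grasp_force: 0.0
```

>>> carry_out:
  translation:
    - [0,0,0]
    - [0,0,0]
    - [0,0,0]
  dr:
    - [0,0,0]
    - [0,0,0]
    - [0,0,0]

```text
clock: 1.2
ee_pos: [0.4364, 0.3106, 0.1505]
eef_rot: [0.697, 0.717, 0.0, -0.0]
wrist_force: [-0.3, 0.8, 0.5]
opening: 0.065
grasp_force: 0.0
```

```bash
python3 p.py "0.438,0.308,0.08,4"
python3 - <<'E'
from rig import ctrl
import cv2
for n in("top","side"):
    f=ctrl.grab_frame(n);im=f["img"]
    im=im[190:270,90:190] if n=="top" else im[250:384,120:290]
    cv2.imwrite(f"pics/{n}2.png",cv2.resize(im,None,fx=4,fy=4,interpolation=cv2.INTER_CUBIC)[:,:,::-1])
E
```

```text
t 1.2 pos [0.4364 0.3106 0.1505] open 0.065 gf 0.0 wf [-0.3  0.8  0.5] q [-0.93  0.33  0.29  1.96 -0.12  0.88 -0.55]
[-0.7, 0.4, 17.6] x 4 dr [-0.    -0.     0.001]
```

View pics/side2.png

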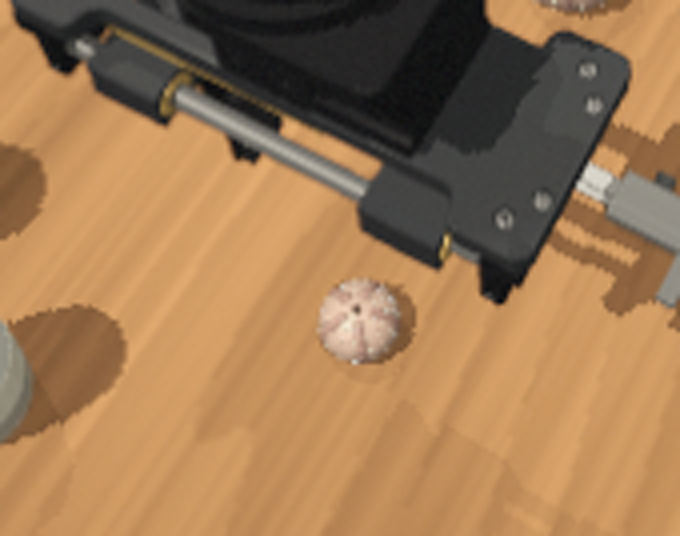

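The dot on the smallest test is at side pixel (208.6, 327.1) and the gripper hangs above it. I cast that ray onto z = 24 mm.

Run:
```python
import pickle
from h import *
F=pickle.load(open("f0.pkl","rb"));s=F["side"];t=F["top"]
print(plane(s,(208.6,327.1),.024),plane(s,(210.3,329.5),.011), plane(t,(138.8,225.5),.024))
```

```text
[0.43860447 0.31450841 0.024     ] [0.43713323 0.31307389 0.011     ] [0.44112865 0.30644419 0.024     ]
```

>>> carry_out:
  translation:
    - [2.5,1.5,30]
    - [0,0,40]
    - [0,0,40]
    - [0,0,25]
    - [0,0,9]
    - [0,0,3]
    - [0,0,0]
  dr:
    - [0,0,0]
    - [0,0,0]
    - [0,0,0]
    - [0,0,0]
    - [0,0,0]
    - [0,0,0]
    - [0,0,0]

```text
clock: 2.0
ee_pos: [0.4389, 0.3128, 0.0042]
eef_rot: [0.698, 0.717, 0.001, -0.0]
wrist_force: [-0.2, -0.0, 0.7]
opening: 0.0654
grasp_force: 0.0
```

>>> carry_out:
  translation:
    - [0,0,0]
    - [0,0,0]
    - [0,0,0]
    - [0,0,0]
    - [0,0,0]
    - [0,0,0]
  dr:
    - [0,0,0]
    - [0,0,0]
    - [0,0,0]
    - [0,0,0]
    - [0,0,0]
    - [0,0,0]
  grip: 1
  newtons: 8

```text
clock: 2.6
ee_pos: [0.4387, 0.312, 0.0039]
eef_rot: [0.698, 0.716, 0.0, -0.0]
wrist_force: [-0.2, 0.5, 2.6]
opening: 0.0351
grasp_force: 8.0
```

```bash
python3 p.py "0.438,0.313,0.13,3;0.5,0.1,0.13,5;0.639,-0.155,0.13,6"
```

```text
t 2.6 pos [0.4387 0.312  0.0039] open 0.0351 gf 8.0 wf [-0.2  0.5  2.6] q [-0.87  0.55  0.22  2.04 -0.22  0.57 -0.47]
[0.4, -0.2, -42.0] x 3 dr [ 0. -0. -0.]
[-42.9, 11.3, -0.0] x 5 dr [-0. -0.  0.]
[-43.1, 22.0, 0.0] x 6 dr [-0.  0.  0.]
```

>>> carry_out:
  translation:
    - [0,0,-10]
    - [0,0,-30]
    - [0,0,-45]
    - [0,0,-40]
    - [-40,10,0]
    - [-43,12,0]
    - [-43,12,0]
    - [-43,12,0]
  dr:
    - [0,0,0]
    - [0,0,0]
    - [0,0,0]
    - [0,0,0]
    - [0,0,0]
    - [0,0,0]
    - [0,0,0]
    - [0,0,0]

```text
clock: 3.4
ee_pos: [0.4891, 0.1425, 0.1293]
eef_rot: [0.698, 0.716, 0.001, 0.0]
wrist_force: [0.2, 0.2, -0.5]
opening: 0.0349
grasp_force: 8.0
```

>>> carry_out:
  translation:
    - [-43,12,0]
    - [-43,22,0]
    - [-43,22,0]
    - [-43,22,0]
    - [-43,22,0]
    - [-43,22,0]
    - [-43,20,0]
    - [0,0,0]
  dr:
    - [0,0,0]
    - [0,0,0]
    - [0,0,0]
    - [0,0,0]
    - [0,0,0]
    - [0,0,0]
    - [0,0,0]
    - [0,0,0]

```text
clock: 4.2
ee_pos: [0.6396, -0.1623, 0.1294]
eef_rot: [0.701, 0.713, -0.001, 0.003]
wrist_force: [-0.5, 0.2, -0.7]
opening: 0.0347
grasp_force: 8.0
```

>>> carry_out:
  translation:
    - [0,0,0]
    - [0,0,0]
  dr:
    - [0,0,0]
    - [0,0,0]

```text
clock: 4.4
ee_pos: [0.6382, -0.1514, 0.1284]
eef_rot: [0.697, 0.717, 0.0, -0.001]
wrist_force: [-0.5, 0.3, 0.0]
opening: 0.0345
grasp_force: 8.0
```

```bash
python3 p.py "0.639,-0.155,0.04,3;0.639,-0.155,0.018,3"
python3 - <<'E'
from rig import ctrl
import cv2
ims=[]
for n in("top","side"):
    f=ctrl.grab_frame(n);im=f["img"]
    im=im[60:210,150:350] if n=="top" else im[50:200,180:380]
    ims.append(cv2.resize(im,None,fx=3,fy=2,interpolation=cv2.INTER_CUBIC) if 0 else cv2.resize(im,None,fx=2,fy=2,interpolation=cv2.INTER_CUBIC))
cv2.imwrite("pics/c3.png",cv2.hconcat(ims)[:,:,::-1])
E
```

```text
t 4.4 pos [ 0.6382 -0.1514  0.1284] open 0.0345 gf 8.0 wf [-0.5  0.3  0. ] q [-0.11  0.55  0.4   1.69 -0.25  0.95  0.41]
[-1.2, 0.2, 29.5] x 3 dr [-0. -0.  0.]
[-0.0, 0.0, 7.3] x 3 dr [-0. -0. -0.]
```

View pics/c3.png

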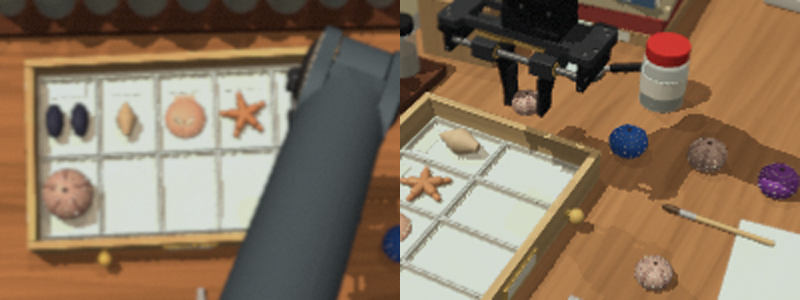

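The test is held upright in the fingers over the end tray (right half, about (525,102)). Lowering it now.

>>> carry_out:
  translation:
    - [-4,0,20]
    - [0,0,30]
    - [0,0,30]
    - [0,0,18]
    - [0,0,6]
    - [0,0,2]
    - [0,0,1]
    - [0,0,1]
  dr:
    - [0,0,0]
    - [0,0,0]
    - [0,0,0]
    - [0,0,0]
    - [0,0,0]
    - [0,0,0]
    - [0,0,0]
    - [0,0,0]

```text
clock: 5.3
ee_pos: [0.6397, -0.1571, 0.0218]
eef_rot: [0.698, 0.716, 0.001, 0.001]
wrist_force: [-0.1, 0.4, 0.6]
opening: 0.0349
grasp_force: 8.0
```

>>> carry_out:
  translation:
    - [0,0,0]
    - [0,0,0]
  dr:
    - [0,0,0]
    - [0,0,0]

```text
clock: 5.5
ee_pos: [0.6392, -0.1571, 0.0212]
eef_rot: [0.698, 0.716, 0.0, 0.0]
wrist_force: [0.3, 0.1, -0.5]
opening: 0.0352
grasp_force: 8.0
```

>>> carry_out:
  translation:
    - [1,0,1]
    - [0,0,1]
    - [0,0,1]
    - [0,0,0.5]
    - [0,0,0]
  dr:
    - [0,0,0]
    - [0,0,0]
    - [0,0,0]
    - [0,0,0]
    - [0,0,0]

```text
clock: 6.0
ee_pos: [0.6387, -0.1561, 0.017]
eef_rot: [0.698, 0.716, 0.0, -0.0]
wrist_force: [-1.4, 0.4, 1.0]
opening: 0.035
grasp_force: 8.0
```

>>> carry_out:
  translation:
    - [0,0,0.5]
    - [0,0,0]
  dr:
    - [0,0,0]
    - [0,0,0]

```text
clock: 6.2
ee_pos: [0.6388, -0.1561, 0.0169]
eef_rot: [0.698, 0.716, 0.0, -0.0]
wrist_force: [-2.4, 0.1, 3.9]
opening: 0.0349
grasp_force: 8.0
```

>>> carry_out:
  translation:
    - [0,0,0.5]
    - [0,0,0]
  dr:
    - [0,0,0]
    - [0,0,0]

```text
clock: 6.4
ee_pos: [0.6388, -0.1561, 0.0168]
eef_rot: [0.698, 0.716, 0.0, -0.0]
wrist_force: [-2.0, 0.6, 7.3]
opening: 0.035
grasp_force: 8.0
```

>>> carry_out:
  translation:
    - [0,0,-0.5]
    - [0,0,0]
    - [0,0,0]
  dr:
    - [0,0,0]
    - [0,0,0]
    - [0,0,0]
  grip: -0.15

```text
clock: 6.7
ee_pos: [0.6387, -0.1561, 0.0162]
eef_rot: [0.698, 0.716, -0.0, -0.0]
wrist_force: [-0.3, 0.3, 0.4]
opening: 0.0478
grasp_force: 0.0
```

>>> carry_out:
  translation:
    - [0,0,-5]
    - [0,0,-20]
    - [0,0,-35]
    - [0,0,-40]
    - [10,-28,0]
    - [13,-34,0]
    - [13,-34,0]
    - [13,-34,0]
  dr:
    - [0,0,0]
    - [0,0,0]
    - [0,0,0]
    - [0,0,0]
    - [0,0,0]
    - [0,0,0]
    - [0,0,0]
    - [0,0,0]

```text
clock: 7.5
ee_pos: [0.5063, -0.1101, 0.1167]
eef_rot: [0.698, 0.716, 0.0, 0.0]
wrist_force: [-0.4, 0.3, 0.0]
opening: 0.0502
grasp_force: 0.0
```

>>> carry_out:
  translation:
    - [13,-34,0]
    - [10,-27,0]
    - [8,-20,0]
    - [0,0,0]
    - [0,0,0]
    - [0,0,0]
  dr:
    - [0,0,0]
    - [0,0,0]
    - [0,0,0]
    - [0,0,0]
    - [0,0,0]
    - [0,0,0]
  grip: -0.6

```text
clock: 8.1
ee_pos: [0.4273, -0.082, 0.117]
eef_rot: [0.698, 0.716, 0.0, 0.001]
wrist_force: [0.2, 0.6, -0.6]
opening: 0.0694
grasp_force: 0.0
```

```bash
python3 p.py "0.426,-0.082,0.004,4"
python3 - <<'E'
from rig import ctrl
import cv2
ims=[]
for n in("top","side"):
    f=ctrl.grab_frame(n);im=f["img"]
    im=im[60:210,150:350] if n=="top" else im[70:220,180:380]
    ims.append(cv2.resize(im,None,fx=2,fy=2,interpolation=cv2.INTER_CUBIC))
cv2.imwrite("pics/c4.png",cv2.hconcat(ims)[:,:,::-1])
E
```

```text
t 8.1 pos [ 0.4273 -0.082   0.117 ] open 0.0694 gf 0.0 wf [ 0.2  0.6 -0.6] q [-0.28  0.23  0.43  2.21 -0.14  0.73  0.27]
[0.0, -0.4, 28.2] x 4 dr [ 0.  0. -0.]
```

View pics/c4.png

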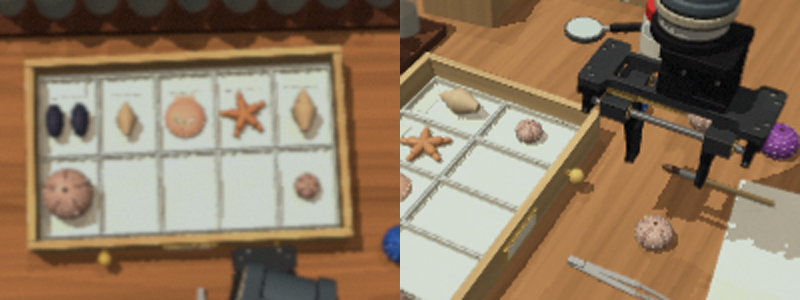

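The smallest test stands in the middle of the end tray, at (307,185) in the crop. Next is urchin_3 at (0.426, -0.082).

>>> carry_out:
  translation:
    - [0,-1,20]
    - [0,0,30]
    - [0,0,30]
    - [0,0,20]
    - [0,0,9]
    - [0,0,4]
    - [0,0,0]
    - [0,0,0]
  dr:
    - [0,0,0]
    - [0,0,0]
    - [0,0,0]
    - [0,0,0]
    - [0,0,0]
    - [0,0,0]
    - [0,0,0]
    - [0,0,0]

```text
clock: 9.0
ee_pos: [0.4256, -0.0818, 0.0042]
eef_rot: [0.698, 0.716, 0.001, 0.001]
wrist_force: [0.1, -0.3, -0.6]
opening: 0.0695
grasp_force: 0.0
```

>>> carry_out:
  translation:
    - [0,0,0]
    - [0,0,0]
    - [0,0,0]
    - [0,0,0]
    - [0,0,0]
    - [0,0,0]
  dr:
    - [0,0,0]
    - [0,0,0]
    - [0,0,0]
    - [0,0,0]
    - [0,0,0]
    - [0,0,0]
  grip: 1
  newtons: 8

```text
clock: 9.6
ee_pos: [0.425, -0.0816, 0.0037]
eef_rot: [0.698, 0.716, 0.0, 0.0]
wrist_force: [-0.5, 1.2, 3.4]
opening: 0.0437
grasp_force: 8.0
```

```bash
python3 p.py "0.426,-0.082,0.13,4;0.6365,-0.071,0.13,5"
```

```text
t 9.6 pos [ 0.425  -0.0816  0.0037] open 0.0437 gf 8.0 wf [-0.5  1.2  3.4] q [-0.17  0.45  0.31  2.28 -0.32  0.45  0.43]
[-0.1, 0.3, -31.6] x 4 dr [ 0. -0. -0.]
[1.1, 42.1, 0.0] x 5 dr [ 0. -0.  0.]
```

>>> carry_out:
  translation:
    - [0,0,-10]
    - [0,0,-30]
    - [0,0,-45]
    - [0,0,-40]
    - [1,20,0]
    - [1,38,0]
    - [1,38,0]
    - [1,38,0]
  dr:
    - [0,0,0]
    - [0,0,0]
    - [0,0,0]
    - [0,0,0]
    - [0,0,0]
    - [0,0,0]
    - [0,0,0]
    - [0,0,0]

```text
clock: 10.4
ee_pos: [0.5597, -0.0739, 0.1293]
eef_rot: [0.698, 0.716, 0.0, 0.0]
wrist_force: [0.1, -0.4, -0.0]
opening: 0.0437
grasp_force: 8.0
```

>>> carry_out:
  translation:
    - [1,38,0]
    - [0,25,0]
    - [0,13,0]
    - [0,0,0]
    - [0,0,0]
    - [0,0,0]
  dr:
    - [0,0,0]
    - [0,0,0]
    - [0,0,0]
    - [0,0,0]
    - [0,0,0]
    - [0,0,0]

```text
clock: 11.0
ee_pos: [0.6333, -0.0714, 0.1286]
eef_rot: [0.698, 0.716, -0.0, -0.0]
wrist_force: [0.4, -0.3, -0.1]
opening: 0.0437
grasp_force: 8.0
```

```bash
python3 p.py "0.6365,-0.071,0.022,4"
```

```text
t 11.0 pos [ 0.6333 -0.0714  0.1286] open 0.0437 gf 8.0 wf [ 0.4 -0.3 -0.1] q [-0.25  0.52  0.42  1.74 -0.25  0.93  0.29]
[0.1, 0.8, 26.7] x 4 dr [-0. -0. -0.]
```

>>> carry_out:
  translation:
    - [0,3,20]
    - [0,0,30]
    - [0,0,30]
    - [0,0,18]
    - [0,0,7]
    - [0,0,3]
    - [0,0,1]
    - [0,0,0]
  dr:
    - [0,0,0]
    - [0,0,0]
    - [0,0,0]
    - [0,0,0]
    - [0,0,0]
    - [0,0,0]
    - [0,0,0]
    - [0,0,0]

```text
clock: 11.8
ee_pos: [0.6382, -0.0712, 0.0207]
eef_rot: [0.698, 0.716, 0.001, 0.001]
wrist_force: [0.9, 1.1, 0.5]
opening: 0.044
grasp_force: 8.0
```

>>> carry_out:
  translation:
    - [0,0,1]
    - [0,0,1]
    - [0,0,0.5]
    - [0,0,0]
  dr:
    - [0,0,0]
    - [0,0,0]
    - [0,0,0]
    - [0,0,0]

```text
clock: 12.2
ee_pos: [0.6376, -0.071, 0.0171]
eef_rot: [0.698, 0.716, 0.0, -0.0]
wrist_force: [0.4, 0.6, -0.3]
opening: 0.0434
grasp_force: 8.0
```

>>> carry_out:
  translation:
    - [0,0,0.5]
    - [0,0,0]
  dr:
    - [0,0,0]
    - [0,0,0]

```text
clock: 12.4
ee_pos: [0.6376, -0.0711, 0.0168]
eef_rot: [0.698, 0.716, 0.0, -0.0]
wrist_force: [-2.0, 0.9, 1.8]
opening: 0.0438
grasp_force: 8.0
```

>>> carry_out:
  translation:
    - [0,0,0]
    - [0,0,0]
    - [0,0,0]
  dr:
    - [0,0,0]
    - [0,0,0]
    - [0,0,0]
  grip: -0.33

```text
clock: 12.7
ee_pos: [0.6375, -0.0711, 0.0163]
eef_rot: [0.698, 0.716, -0.0, -0.0]
wrist_force: [0.9, -1.3, -0.9]
opening: 0.0561
grasp_force: 0.0
```

>>> carry_out:
  translation:
    - [0,0,-5]
    - [0,0,-20]
    - [0,0,-35]
    - [0,0,-40]
    - [-17,-14,0]
    - [-33,-27,0]
    - [-33,-28,0]
    - [-33,-28,0]
  dr:
    - [0,0,0]
    - [0,0,0]
    - [0,0,0]
    - [0,0,0]
    - [0,0,0]
    - [0,0,0]
    - [0,0,0]
    - [0,0,0]

```text
clock: 13.5
ee_pos: [0.5421, -0.1909, 0.1165]
eef_rot: [0.698, 0.716, -0.0, 0.0]
wrist_force: [0.0, -0.7, 0.3]
opening: 0.0577
grasp_force: 0.0
```

>>> carry_out:
  translation:
    - [-33,-28,0]
    - [-33,-28,0]
    - [-30,-24,0]
    - [-17,-13,0]
    - [-8,-6,0]
    - [0,0,0]
    - [0,0,0]
    - [0,0,0]
  dr:
    - [0,0,0]
    - [0,0,0]
    - [0,0,0]
    - [0,0,0]
    - [0,0,0]
    - [0,0,0]
    - [0,0,0]
    - [0,0,0]
  grip: -0.84

```text
clock: 14.3
ee_pos: [0.449, -0.3115, 0.1163]
eef_rot: [0.697, 0.717, 0.0, -0.0]
wrist_force: [0.5, -0.5, -0.2]
opening: 0.0798
grasp_force: 0.0
```

```bash
python3 p.py "0.448,-0.3128,0.005,4"
python3 - <<'E'
from rig import ctrl
import cv2
ims=[]
for n in("top","side"):
    f=ctrl.grab_frame(n);im=f["img"]
    im=im[60:210,150:350] if n=="top" else im[70:220,180:380]
    ims.append(cv2.resize(im,None,fx=2,fy=2,interpolation=cv2.INTER_CUBIC))
cv2.imwrite("pics/c5.png",cv2.hconcat(ims)[:,:,::-1])
E
```

```text
t 14.3 pos [ 0.449  -0.3115  0.1163] open 0.0798 gf 0.0 wf [ 0.5 -0.5 -0.2] q [ 0.16  0.41  0.47  1.97 -0.25  0.82  0.8 ]
[-0.3, -0.3, 27.8] x 4 dr [ 0.    -0.     0.001]
```

View pics/c5.png

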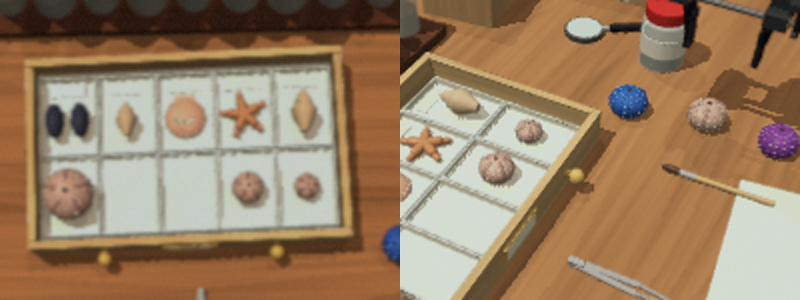

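Urchin_3 stands in the next tray, at (247,186) in the crop. Next is urchin_2, the pale one and not the blue or purple.

>>> carry_out:
  translation:
    - [-1,-1,20]
    - [0,0,30]
    - [0,0,30]
    - [0,0,20]
    - [0,0,8]
    - [0,0,3]
    - [0,0,0]
    - [0,0,0]
  dr:
    - [0,0,0]
    - [0,0,0]
    - [0,0,0]
    - [0,0,0]
    - [0,0,0]
    - [0,0,0]
    - [0,0,0]
    - [0,0,0]

```text
clock: 15.2
ee_pos: [0.4476, -0.3145, 0.0065]
eef_rot: [0.698, 0.716, 0.0, 0.001]
wrist_force: [0.2, -0.5, 0.6]
opening: 0.0804
grasp_force: 0.0
```

>>> carry_out:
  translation:
    - [0,0,0]
    - [0,0,0]
    - [0,0,0]
    - [0,0,0]
    - [0,0,0]
    - [0,0,0]
  dr:
    - [0,0,0]
    - [0,0,0]
    - [0,0,0]
    - [0,0,0]
    - [0,0,0]
    - [0,0,0]
  grip: 1
  newtons: 8

```text
clock: 15.8
ee_pos: [0.447, -0.3142, 0.0057]
eef_rot: [0.698, 0.716, 0.0, 0.0]
wrist_force: [-0.2, -0.3, 1.5]
opening: 0.0534
grasp_force: 8.0
```

```bash
python3 p.py "0.448,-0.3128,0.13,4;0.6345,0.013,0.13,10"
```

```text
t 15.8 pos [ 0.447  -0.3142  0.0057] open 0.0534 gf 8.0 wf [-0.2 -0.3  1.5] q [ 0.25  0.57  0.38  2.03 -0.36  0.6   0.9 ]
[0.3, 0.3, -31.1] x 4 dr [ 0.  0. -0.]
[32.1, 19.5, -0.0] x 10 dr [-0. -0.  0.]
```

>>> carry_out:
  translation:
    - [0,0,-10]
    - [0,0,-30]
    - [0,0,-45]
    - [0,0,-40]
    - [16,10,0]
    - [32,19,0]
    - [36,22,0]
    - [36,22,0]
  dr:
    - [0,0,0]
    - [0,0,0]
    - [0,0,0]
    - [0,0,0]
    - [0,0,0]
    - [0,0,0]
    - [0,0,0]
    - [0,0,0]

```text
clock: 16.6
ee_pos: [0.517, -0.1913, 0.1313]
eef_rot: [0.698, 0.716, 0.0, 0.0]
wrist_force: [1.0, -0.8, -1.7]
opening: 0.0527
grasp_force: 8.0
```

>>> carry_out:
  translation:
    - [36,22,0]
    - [36,22,0]
    - [36,22,0]
    - [36,22,0]
    - [32,19,0]
    - [20,12,0]
    - [8,5,0]
    - [0,0,0]
  dr:
    - [0,0,0]
    - [0,0,0]
    - [0,0,0]
    - [0,0,0]
    - [0,0,0]
    - [0,0,0]
    - [0,0,0]
    - [0,0,0]

```text
clock: 17.4
ee_pos: [0.6354, 0.0159, 0.1305]
eef_rot: [0.697, 0.717, -0.0, -0.0]
wrist_force: [-0.7, -0.4, -0.6]
opening: 0.0526
grasp_force: 8.0
```

>>> carry_out:
  translation:
    - [0,0,0]
    - [0,0,0]
  dr:
    - [0,0,0]
    - [0,0,0]

```text
clock: 17.6
ee_pos: [0.6346, 0.0124, 0.1307]
eef_rot: [0.699, 0.715, -0.0, 0.0]
wrist_force: [-0.2, -0.2, -0.7]
opening: 0.0528
grasp_force: 8.0
```

```bash
python3 p.py "0.6345,0.013,0.023,4"
```

```text
t 17.6 pos [0.6346 0.0124 0.1307] open 0.0528 gf 8.0 wf [-0.2 -0.2 -0.7] q [-0.38  0.51  0.41  1.75 -0.24  0.93  0.15]
[0.2, -0.0, 26.9] x 4 dr [-0.     0.    -0.001]
```

>>> carry_out:
  translation:
    - [0.5,0,20]
    - [0,0,30]
    - [0,0,30]
    - [0,0,18]
    - [0,0,7]
    - [0,0,3]
    - [0,0,0]
    - [0,0,0]
  dr:
    - [0,0,0]
    - [0,0,0]
    - [0,0,0]
    - [0,0,0]
    - [0,0,0]
    - [0,0,0]
    - [0,0,0]
    - [0,0,0]

```text
clock: 18.4
ee_pos: [0.6362, 0.0151, 0.0237]
eef_rot: [0.698, 0.716, 0.001, 0.001]
wrist_force: [0.1, -0.1, 0.1]
opening: 0.0525
grasp_force: 8.0
```

>>> carry_out:
  translation:
    - [0,0,1]
    - [0,0,1]
    - [0,0,1]
    - [0,0,0]
  dr:
    - [0,0,0]
    - [0,0,0]
    - [0,0,0]
    - [0,0,0]

```text
clock: 18.8
ee_pos: [0.6352, 0.0155, 0.0195]
eef_rot: [0.698, 0.716, -0.0, -0.0]
wrist_force: [1.4, -0.5, -0.6]
opening: 0.0526
grasp_force: 8.0
```

>>> carry_out:
  translation:
    - [0,0,0.5]
    - [0,0,0]
  dr:
    - [0,0,0]
    - [0,0,0]

```text
clock: 19.0
ee_pos: [0.6353, 0.0154, 0.0189]
eef_rot: [0.698, 0.716, -0.0, -0.0]
wrist_force: [0.1, -0.6, -0.5]
opening: 0.0528
grasp_force: 8.0
```

>>> carry_out:
  translation:
    - [-2,0,0.5]
    - [0,0,0]
  dr:
    - [0,0,0]
    - [0,0,0]

```text
clock: 19.2
ee_pos: [0.6356, 0.0134, 0.0187]
eef_rot: [0.698, 0.716, 0.0, 0.0]
wrist_force: [0.7, 1.0, 1.4]
opening: 0.0526
grasp_force: 8.0
```

>>> carry_out:
  translation:
    - [0,0,0.5]
    - [0,0,0]
  dr:
    - [0,0,0]
    - [0,0,0]

```text
clock: 19.4
ee_pos: [0.6356, 0.0134, 0.0187]
eef_rot: [0.698, 0.716, 0.0, 0.0]
wrist_force: [-0.8, 0.8, 4.8]
opening: 0.0529
grasp_force: 8.0
```

>>> carry_out:
  translation:
    - [0,0,-0.5]
    - [0,0,0]
    - [0,0,0]
  dr:
    - [0,0,0]
    - [0,0,0]
    - [0,0,0]
  grip: -0.52

```text
clock: 19.7
ee_pos: [0.6352, 0.0132, 0.0182]
eef_rot: [0.698, 0.716, -0.0, -0.0]
wrist_force: [0.2, -0.0, -0.6]
opening: 0.0643
grasp_force: 0.0
```

>>> carry_out:
  translation:
    - [0,0,-5]
    - [0,0,-20]
    - [0,0,-35]
    - [0,0,-40]
    - [9,-18,0]
    - [17,-34,0]
    - [17,-35,0]
    - [17,-35,0]
  dr:
    - [0,0,0]
    - [0,0,0]
    - [0,0,0]
    - [0,0,0]
    - [0,0,0]
    - [0,0,0]
    - [0,0,0]
    - [0,0,0]

```text
clock: 20.5
ee_pos: [0.5106, 0.0705, 0.1187]
eef_rot: [0.698, 0.716, 0.0, 0.0]
wrist_force: [0.5, -0.4, 0.8]
opening: 0.0663
grasp_force: 0.0
```

>>> carry_out:
  translation:
    - [16,-34,0]
    - [11,-21,0]
    - [5,-10,0]
    - [0,0,0]
    - [0,0,0]
    - [0,0,0]
  dr:
    - [0,0,0]
    - [0,0,0]
    - [0,0,0]
    - [0,0,0]
    - [0,0,0]
    - [0,0,0]
  grip: -0.98

```text
clock: 21.1
ee_pos: [0.4476, 0.0999, 0.1188]
eef_rot: [0.698, 0.716, 0.0, 0.001]
wrist_force: [0.4, -0.5, 0.2]
opening: 0.0855
grasp_force: 0.0
```

```bash
python3 p.py "0.4465,0.1004,0.006,4"
python3 - <<'E'
from rig import ctrl
import cv2
ims=[]
for n in("top","side"):
    f=ctrl.grab_frame(n);im=f["img"]
    im=im[60:240,150:350] if n=="top" else im[100:280,130:330]
    ims.append(cv2.resize(im,None,fx=2,fy=2,interpolation=cv2.INTER_CUBIC))
cv2.imwrite("pics/c6.png",cv2.hconcat(ims)[:,:,::-1])
E
```

```text
t 21.1 pos [0.4476 0.0999 0.1188] open 0.0855 gf 0.0 wf [ 0.4 -0.5  0.2] q [-0.66  0.26  0.41  2.16 -0.15  0.75 -0.13]
[0.1, -0.3, 28.2] x 4 dr [ 0.  0. -0.]
```

View pics/c6.png

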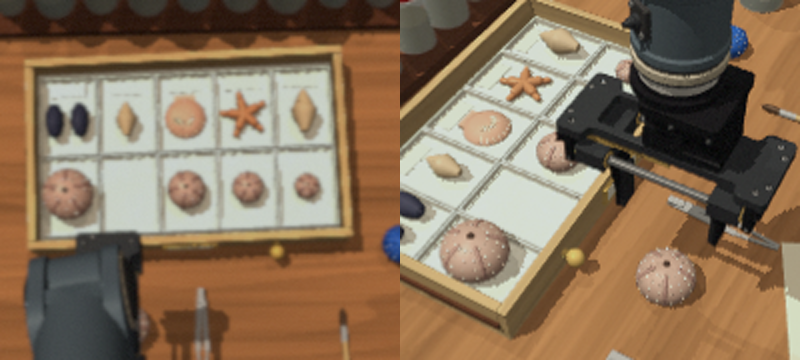

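Urchin_2 stands in the middle tray, at (187,189). Now urchin_1.

>>> carry_out:
  translation:
    - [0,-1,20]
    - [0,0,30]
    - [0,0,30]
    - [0,0,20]
    - [0,0,9]
    - [0,0,4]
    - [0,0,0]
    - [0,0,0]
  dr:
    - [0,0,0]
    - [0,0,0]
    - [0,0,0]
    - [0,0,0]
    - [0,0,0]
    - [0,0,0]
    - [0,0,0]
    - [0,0,0]

```text
clock: 22.0
ee_pos: [0.4459, 0.1006, 0.0063]
eef_rot: [0.698, 0.716, 0.001, 0.0]
wrist_force: [0.8, 0.1, 1.2]
opening: 0.0858
grasp_force: 0.0
```

>>> carry_out:
  translation:
    - [0,0,0]
    - [0,0,0]
    - [0,0,0]
    - [0,0,0]
    - [0,0,0]
    - [0,0,0]
  dr:
    - [0,0,0]
    - [0,0,0]
    - [0,0,0]
    - [0,0,0]
    - [0,0,0]
    - [0,0,0]
  grip: 1
  newtons: 8

```text
clock: 22.6
ee_pos: [0.4453, 0.1006, 0.0058]
eef_rot: [0.698, 0.716, 0.0, 0.0]
wrist_force: [0.3, 0.2, 3.2]
opening: 0.0615
grasp_force: 8.0
```

```bash
python3 p.py "0.4465,0.1004,0.13,4;0.632,0.097,0.13,10"
```

```text
t 22.6 pos [0.4453 0.1006 0.0058] open 0.0615 gf 8.0 wf [0.3 0.2 3.2] q [-0.56  0.47  0.31  2.23 -0.3   0.48  0.01]
[-0.0, 0.3, -31.1] x 4 dr [ 0. -0. -0.]
[-0.8, 18.5, 0.0] x 10 dr [0. 0. 0.]
```

>>> carry_out:
  translation:
    - [0,0,-10]
    - [0,0,-30]
    - [0,0,-45]
    - [0,0,-40]
    - [-1,20,0]
    - [-1,34,0]
    - [-2,36,0]
    - [-2,36,0]
  dr:
    - [0,0,0]
    - [0,0,0]
    - [0,0,0]
    - [0,0,0]
    - [0,0,0]
    - [0,0,0]
    - [0,0,0]
    - [0,0,0]

```text
clock: 23.4
ee_pos: [0.572, 0.0978, 0.1312]
eef_rot: [0.698, 0.716, 0.0, -0.0]
wrist_force: [0.4, -0.9, 0.4]
opening: 0.0614
grasp_force: 8.0
```

>>> carry_out:
  translation:
    - [-2,32,0]
    - [0,20,0]
    - [0,9,0]
    - [0,0,0]
    - [0,0,0]
    - [0,0,0]
  dr:
    - [0,0,0]
    - [0,0,0]
    - [0,0,0]
    - [0,0,0]
    - [0,0,0]
    - [0,0,0]

```text
clock: 24.0
ee_pos: [0.6308, 0.0975, 0.1306]
eef_rot: [0.698, 0.716, -0.0, -0.001]
wrist_force: [-0.4, -0.1, -0.3]
opening: 0.062
grasp_force: 8.0
```

```bash
python3 p.py "0.632,0.097,0.023,4"
```

```text
t 24.0 pos [0.6308 0.0975 0.1306] open 0.062 gf 8.0 wf [-0.4 -0.1 -0.3] q [-0.52  0.52  0.42  1.74 -0.26  0.94  0.03]
[-0.1, 0.3, 26.9] x 4 dr [-0. -0.  0.]
```

>>> carry_out:
  translation:
    - [-0.5,0.5,20]
    - [0,0,30]
    - [0,0,30]
    - [0,0,18]
    - [0,0,7]
    - [0,0,3]
    - [0,0,0]
    - [0,0,0]
  dr:
    - [0,0,0]
    - [0,0,0]
    - [0,0,0]
    - [0,0,0]
    - [0,0,0]
    - [0,0,0]
    - [0,0,0]
    - [0,0,0]

```text
clock: 24.8
ee_pos: [0.6335, 0.097, 0.0238]
eef_rot: [0.698, 0.716, 0.001, 0.001]
wrist_force: [0.6, 0.3, -1.2]
opening: 0.0619
grasp_force: 8.0
```

>>> carry_out:
  translation:
    - [0,0,1]
    - [0,0,1]
    - [0,0,1]
    - [0,0,0.5]
    - [0,0,0]
  dr:
    - [0,0,0]
    - [0,0,0]
    - [0,0,0]
    - [0,0,0]
    - [0,0,0]

```text
clock: 25.3
ee_pos: [0.6326, 0.0968, 0.0189]
eef_rot: [0.698, 0.716, -0.0, -0.0]
wrist_force: [0.4, -0.5, 0.6]
opening: 0.0616
grasp_force: 8.0
```

>>> carry_out:
  translation:
    - [0,0,0.5]
    - [0,0,0]
  dr:
    - [0,0,0]
    - [0,0,0]

```text
clock: 25.5
ee_pos: [0.6327, 0.0969, 0.0189]
eef_rot: [0.698, 0.716, 0.0, -0.0]
wrist_force: [-0.8, 0.7, 2.7]
opening: 0.0619
grasp_force: 8.0
```

>>> carry_out:
  translation:
    - [0,0,0]
    - [0,0,0]
    - [0,0,0]
  dr:
    - [0,0,0]
    - [0,0,0]
    - [0,0,0]
  grip: -0.65

```text
clock: 25.8
ee_pos: [0.6327, 0.0969, 0.0183]
eef_rot: [0.698, 0.716, -0.0, -0.0]
wrist_force: [-0.0, 0.4, 0.6]
opening: 0.0703
grasp_force: 0.0
```

>>> carry_out:
  translation:
    - [0,0,-5]
    - [0,0,-20]
    - [0,0,-35]
    - [0,0,-40]
    - [0,-20,-20]
    - [0,-40,-20]
    - [0,-40,0]
    - [0,-40,0]
  dr:
    - [0,0,0]
    - [0,0,0]
    - [0,0,0]
    - [0,0,0]
    - [0,0,0]
    - [0,0,0]
    - [0,0,0]
    - [0,0,0]

```text
clock: 26.6
ee_pos: [0.4918, 0.0931, 0.1594]
eef_rot: [0.698, 0.716, 0.001, 0.0]
wrist_force: [0.0, 1.2, 0.4]
opening: 0.0718
grasp_force: 0.0
```

>>> carry_out:
  translation:
    - [0,-30,0]
    - [0,-10,0]
    - [0,0,0]
    - [0,0,0]
  dr:
    - [0,0,0]
    - [0,0,0]
    - [0,0,0]
    - [0,0,0]

```text
clock: 27.0
ee_pos: [0.4544, 0.0924, 0.1591]
eef_rot: [0.698, 0.716, 0.001, 0.001]
wrist_force: [-0.4, 0.1, 1.2]
opening: 0.0717
grasp_force: 0.0
```

Run:
```python
from rig import ctrl
from h import *
ims=[]
for n in("top","side"):
    f=ctrl.grab_frame(n);im=f["img"]
    if n=="top":
        for u,v,z,T in((214,156,.032,(.632,.097)),(244,155,.029,(.6345,.013)),(273,153,.027,(.6365,-.071)),(303,152,.024,(.639,-.155))):
            p,d,c=blob(f,(u,v),15,np.bool_(1));print(p.round(1),plane(f,p,z)[:2].round(4),T)
    im=im[60:240,150:350] if n=="top" else im[100:280,130:330]
    ims.append(cv2.resize(im,None,fx=2,fy=2,interpolation=cv2.INTER_CUBIC))
cv2.imwrite("pics/c7.png",cv2.hconcat(ims)[:,:,::-1]);o=ctrl.get_obs();print(o["clock"],o["ee_pos"],o["wrist_force"])
```

```text
[213.7 155.6] [0.6324 0.0972] (0.632, 0.097)
[243.  154.4] [0.635  0.0153] (0.6345, 0.013)
[273.8 153.2] [ 0.637  -0.0712] (0.6365, -0.071)
[303.3 152.5] [ 0.638  -0.1543] (0.639, -0.155)
27.1 [0.45451705 0.09224448 0.15881085] [-0.57986066  0.60599756 -0.57764736]
```

View pics/c7.png

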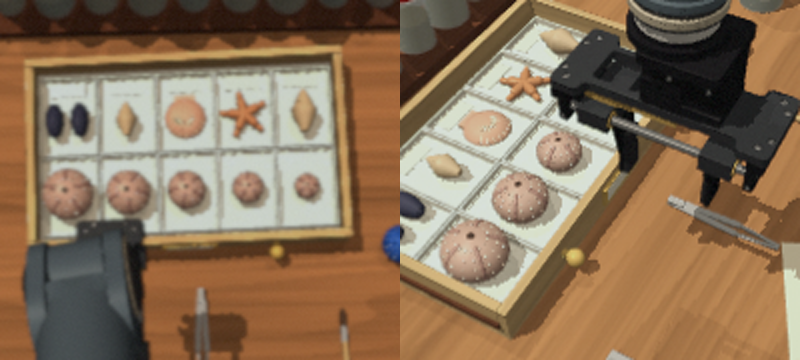

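The row now runs from largest to smallest, left to right: (68,194), (128,191), (187,189), (247,187), (307,186). All are upright and within about 2 mm of the tray middles, and the arm is clear. Handing in.

```bash
python3 -c "
from rig import ctrl
print(ctrl.hand_in())"
```

```text
the job is handed in; nothing more can be done
None
```

The four loose tests stand mouth side down in the four trays, largest to smallest away from the reference and within about 2 mm of the tray middles, and the job was handed in at about 27 s (verdict not shown).

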